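Roll a pipe stub into the V-block and push it against the end stop

ROBOT

A 6-joint arm with a two-finger parallel gripper is mounted at the origin on the work surface. World frame = base frame: x ahead of the robot, y to its left, z up, the work surface at z = 0. Lengths are in m, angles in degrees, forces in N, time in s.
With the tool pointing down it reaches from about 0.375 to 0.975 m from the base axis. Payload 3.8 kg.
Tool frame: the origin (TCP) lies midway between the tips of the shut fingers; the grasp point (between the pads) lies manip.grip_depth behind it (manip.grip_depth is the distance from the TCP to the grasp point, in m); z points along the fingers, y is the line along which they close (so a half turn about z gives the same grasp; the last joint's range is limited). The gripper opens to 88 mm and grips with 3 to 60 N. Pads are 18 mm wide; open, the fingers measure 123 mm over their backs; the gripper's body (75 mm by 187 mm) begins 45 mm behind the grasp point.
Start: joints at [65.839, 15.12, 91.902, -0, 72.978, -2.114], TCP at [0.253, 0.626, 0.211] pointing down, gripper open.
Joint ranges: [-150.88, 150.88], [-54.13, 125.18], [17.81, 147.31], [-75.09, 255.09], [0, 152.58], [-146.25, 146.25]. Speed limits (degrees/s): [147.25, 147.25, 180, 180, 180, 180].

INTERFACE

Orientations are given as [roll, pitch, yaw] about the fixed x, y, z axes, in that order (R = Rz(yaw) Ry(pitch) Rx(roll)).
In Python, from bench import manip gives the robot as it stands.
- The arm moves only by the tool jog_arm, never from a script. Its argument "motion" is a list of rows, each an object with "dp": the shift along the tool's x, y, z as a fraction of full scale, a list of three; "turn": the turn about the tool's z as a fraction of full scale. A call has 1 to 10 rows; each row shifts and turns the commanded pose from where the row before left it, along the tool's axes as they then stand; what a row does not reach is not made up. Full scale, the value 1, is 50 cm for a shift and 180 degrees for a turn. A row lasts 1/10 s, in which the tool goes at most 50 mm and 8.59 degrees, less where a joint would pass 70% of its speed; a pose out of reach is approached as far as the arm can. A call with a number of a shift or a turn outside -1 to 1 is refused whole. A call with a gripper value outside its range is refused whole. "jaw" is the finger opening in mm, from 0 to 88.1, set as the call begins (left out, the last holds). The fingers move at their own pace and stop on an object; "force" is the grip in N (left out, the last holds). Time passes only in rows, so rows that do not move let the fingers close. It gives the time, the measured TCP pose, the force, the opening and the grip force at its end, in the units of the state.
- manip.get_state(): the state, without advancing time (a new reading comes with each control period).
- manip.camera(name): name is "side" or "top"; returns the picture (480x640x3 uint8, blue, green, red); there is no depth.
- manip.get_calibration(name): a dict with "fov_y" (degrees; the focal length in pixels is half the picture's height over the tangent of half this angle, whatever the lens; pixels are square), "cx", "cy" (the principal point, pixels), "pose" (4x4, takes a point from camera to world coordinates). Camera axes: x right, y down, z forward; pixel columns grow to the right and rows downward; lengths in m; the calibration is good to about 2 mm. A picture is of the moment at which its call begins. get_calibration takes no time and is no camera call.
- manip.sign_off(): hands the job in; it is judged then, once.
The state is a dict: "clock": time; "joint_positions": joint angles; "joint_vel": joint speeds; "tau": joint torques, N m; "position": TCP position; "eef_rot": TCP orientation; "force": force on the tool from outside, world axes, zero at the start; "wrist_torque": the same for the moment, N m; "finger_gap": finger opening in m; "grip_force": force on a finger pad.
Only numpy, scipy, OpenCV 4.12 (cv2) and the standard library are available. Lean on these libraries where they do the work, as an engineer would, in place of code of your own. Each camera call takes 0.05 s, during which the arm holds its last target. There are 200 camera calls.

TASK

Without grasping or lifting it, roll the pipe stub along the bench by its side, up the lead-in ramp and over the lip so that it drops fully home into the groove of the V-block; then push on its free end so that it slides along the groove until it is hard against the stop plate. Leave the tin, the brass slug, the hammer and the stone block where they are.

Things in the scene. Friction and masses are not known exactly. Their poses are not given: they have to be found in the camera images.
- vblock: Fixed dark steel V-block bolted to the bench, with a lead-in ramp. Origin at bench level under the groove's bottom line, midway along the 150 mm long block; z up, y along the groove, x across it, ramp on the -x side facing the robot. Behind the groove: a back 28 mm high to x = 40 mm, then a 6 mm flange with bolt heads (11 mm high) to x = 66 mm.
- lip (a point): Middle of the flat lip between ramp and groove, 17 mm above the bench, at vblock x = -18 mm; axes as vblock. The lip is 6 mm wide (x = -21 to -15 mm). The ramp rises straight from bench level at x = -86 mm to 17 mm at x = -21 mm. Ramp, lip and groove all run from y = -75 to +75 mm. Steel slides on it with friction about 0.3. Fingertips above the pipe's axis ride over it.
- seat (a point): Midway along the groove, where the pipe's axis lies when it is home: 24.6 mm above the bench, at vblock x = 0; axes as vblock. The groove is a right-angled V (flanks at 45 degrees), its bottom line 2 mm above the bench, its near flank up to the lip, its far flank up to 28 mm at x = 26 mm. Open at its -y end.
- stop (a point): Point on the face of the stop plate, on the axis of the seated pipe, at vblock y = +75 mm; axes as vblock. The plate stands across the groove's +y end, 10 mm thick, 48 mm high, from x = -18 to +40 mm; its face looks to -y. The pipe against it has its centre at vblock y = -5 mm, its free end at -85 mm.
- pipe: Loose plain steel pipe stub, 32 mm diameter, 160 mm long, about 0.45 kg; rolls easily. Origin at its centre; its y is its axis, +y end nearer the stop. Starts on the bench, ramp side, within 7 degrees of parallel to the groove, 125 to 165 mm from it, its +y end 18 to 40 mm short of the stop face's plane. Slowly pushed on its side it rolls ahead of the fingers; on the ramp it leans back on them.
- tin: Bystander: closed aluminium tin standing upright, 66 mm diameter, 90 mm high, on the far side of the V-block. Origin at the centre of its base.
- slug: Bystander: brass round slug standing on end, 32 mm diameter, 55 mm high, beyond the stop plate. Origin at the centre of its base.
- hammer: Bystander: hammer with a wooden handle, 260 mm long, lying on the bench to the robot's right. Origin under its middle, its x along the handle towards the head.
- block: Bystander: grey stone soldering block 110 x 70 x 40 mm, on the bench to the robot's left. Origin at the centre of its underside.
Mind the look-alikes: they are no part of the job. There is more than one size of the pipe; the one meant has the size given above.

How it is judged:
By the outcome, as a careful person would: the job done as asked, in the order asked, and still so for the second after the job is handed in, with the robot touching nothing.
It also fails if it takes over 56 s, if anything falls off the work surface, if the arm or the gripper's body presses on something with over 40 N, if the wrist force passes 120 N, or if a joint passes its speed limit or range.

## Working session

There is one attempt and no reset: what is moved stays moved. The work goes in short steps, Python scripts to look and compute and a tool call to move; the robot and the scene stay as the last step left them, time stands still between calls to the robot, and variables do not carry over. Pictures are saved under pics/ and viewed, at most 10 in all, crops included, and the job is handed in when it is done.

Besides the shell and the picture viewer there is one more tool, called after "Request:" in YAML: its name, and indented under it one key for each argument. jog_arm: Moves the arm, as the interface text tells. Shift numbers are shares of 50 cm and turn numbers shares of 180 degrees, none past 1 either way. Its arguments: {"type":"object","properties":{"motion":{"type":"array","items":{"type":"object","properties":{"dp":{"type":"array","items":{"type":"number","minimum":-1,"maximum":1}},"turn":{"type":"number","minimum":-1,"maximum":1}}}},"jaw":{"type":"number"},"force":{"type":"number"}},"required":["motion"]}

```bash
mkdir -p pics; ls; python3 - <<'E'
from bench import manip
import cv2,numpy as np
print(manip.get_state(), manip.grip_depth)
for n in("top","side"):
    cv2.imwrite(f"pics/{n}0.png",manip.camera(n)); print(n,manip.get_calibration(n))
E
```

```text
pics
{'clock': 0.0, 'joint_positions': array([ 6.58376327e+01,  1.51680598e+01,  9.19816924e+01, -1.90257410e-04,
        7.29772766e+01, -2.11437196e+00]), 'joint_vel': array([ 0.08038277,  0.02737942,  0.0061681 , -0.11916264, -0.05006943,
        0.10037694]), 'tau': array([-2.51394285e-04, -5.02095437e+01, -3.56887436e+01,  7.26475334e-02,
        2.91654083e-02, -1.09874343e-04]), 'position': array([0.2530697 , 0.62492544, 0.20999686]), 'eef_rot': array([-1.79873051e+02, -4.50497118e-03,  1.57952056e+02]), 'force': array([-0.37403587,  1.16613407, -0.10999736]), 'wrist_torque': array([0.0398846 , 0.02839928, 0.06467018]), 'grip_force': 0.0, 'finger_gap': 0.0883866616455333} 0.0187
top {'fov_y': 46.60137719200609, 'cx': 308.86326697308, 'cy': 244.42319033783664, 'pose': array([[ 0.01875027, -0.99660573,  0.08015888,  0.44843473],
       [-0.99973767, -0.01763352,  0.01461711, -0.01221617],
       [-0.01315401, -0.08041193, -0.99667492,  1.14663344],
       [ 0.        ,  0.        ,  0.        ,  1.        ]])}
side {'fov_y': 55.64548268887704, 'cx': 319.7341044033161, 'cy': 235.77827748109792, 'pose': array([[ 0.91431437, -0.20837938,  0.34728558,  0.15607764],
       [-0.40485441, -0.49364812,  0.76967814, -0.82867289],
       [ 0.01105182, -0.84432788, -0.53571288,  0.63704308],
       [ 0.        ,  0.        ,  0.        ,  1.        ]])}
```

View pics/top0.png

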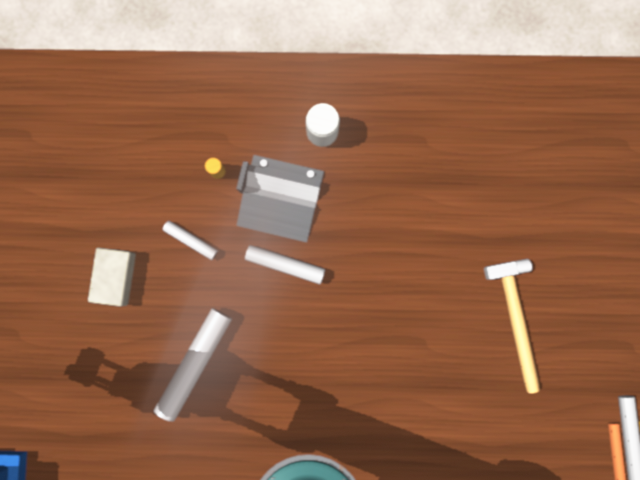

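View pics/side0.png

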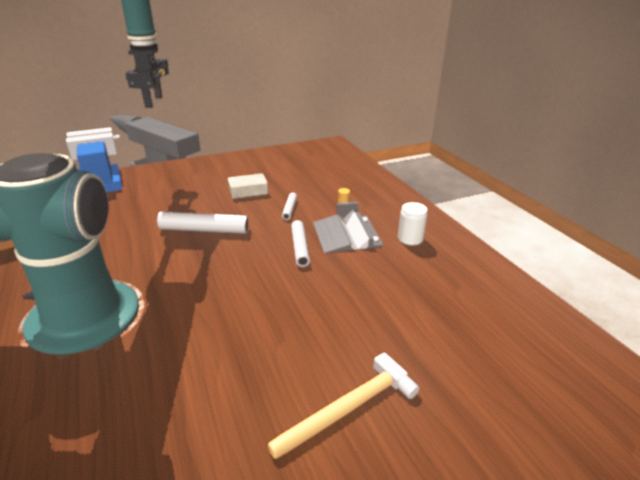

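```bash
cat > h.py <<'E'
from bench import manip
import cv2,numpy as np
def ray(n,uv,z):
    c=manip.get_calibration(n);f=240/np.tan(np.radians(c['fov_y']/2));P=c['pose']
    d=P[:3,:3]@np.array([(uv[0]-c['cx'])/f,(uv[1]-c['cy'])/f,1]);o=P[:3,3]
    return o+d*(z-o[2])/d[2]
def proj(n,p):
    c=manip.get_calibration(n);f=240/np.tan(np.radians(c['fov_y']/2));P=c['pose']
    q=P[:3,:3].T@(np.array(p)-P[:3,3]);return np.array([c['cx']+f*q[0]/q[2],c['cy']+f*q[1]/q[2]])
def pipemask(im,box):
    u0,v0,u1,v1=box;h=cv2.cvtColor(im,cv2.COLOR_BGR2HSV)
    m=np.zeros(im.shape[:2],np.uint8)
    m[v0:v1,u0:u1]=((h[...,1]<90)&(h[...,2]>90))[v0:v1,u0:u1]*255
    cs,_=cv2.findContours(m,0,1);return max(cs,key=cv2.contourArea)
E
python3 - <<'E'
from h import *
im=cv2.imread("pics/top0.png")
cr=cv2.resize(im[145:290,225:335],None,fx=4,fy=4,interpolation=cv2.INTER_CUBIC);cv2.imwrite("pics/crop0.png",cr)
for box in((240,242,330,290),(155,215,222,262),(150,300,235,425)):
    r=cv2.minAreaRect(pipemask(im,box));b=cv2.boxPoints(r)
    w=np.array([ray("top",p,.016)[:2] for p in b]);print(r,w.round(4).tolist(),np.linalg.norm(w-np.roll(w,1,0),axis=1).round(3),w.mean(0))
E
```

```text
((284.04998779296875, 263.85003662109375), (82.85166931152344, 18.024980545043945), 18.43494987487793) [[0.5066, 0.14], [0.5417, 0.1294], [0.4912, -0.0317], [0.4564, -0.0207]] [0.168 0.037 0.169 0.036] [0.49898637 0.0542407 ]
((189.7337188720703, 239.9143829345703), (61.5483283996582, 13.398099899291992), 31.218400955200195) [[0.5642, 0.3098], [0.5881, 0.2965], [0.5245, 0.1862], [0.5008, 0.1997]] [0.127 0.027 0.127 0.027] [0.54440305 0.24803674]
((201.72943115234375, 368.2823486328125), (50.312904357910156, 129.1569061279297), 32.47119140625) [[0.2036, 0.3235], [0.4226, 0.1918], [0.3701, 0.1044], [0.1529, 0.2367]] [0.101 0.256 0.102 0.254] [0.28730824 0.21411116]
```

View pics/crop0.png

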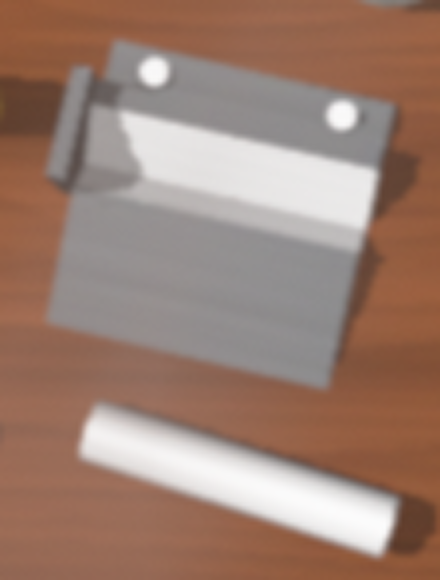

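The crop shows the pipe at (284,264), about 160 x 32 mm after blur. The block's ramp toe corners are at about (236.5,225) and (307,242), with the stop plate on its left (+y). Look-alikes are the small pipe (190,240), the big pipe (195,365) and the rods (630,435). I choose the one at (284,264).

```bash
cat > pose.py <<'E'
from h import *
L=[((47,322),-86,75,0),((330,387),-86,-75,0),((115,40),66,75,6),((396,103),66,-75,6),((378,168),26,-75,28),((362,232),0,-75,2)]
A=np.array([[x,y] for _,x,y,_ in L])/1e3
W=np.array([ray("top",((c[0]+.5)/4-.5+225,(c[1]+.5)/4-.5+145),z/1e3)[:2] for c,_,_,z in L])
a,w=A.mean(0),W.mean(0);U,S,V=np.linalg.svd((A-a).T@(W-w));R=V.T@U.T;t=w-R@a
if __name__=="__main__":
    print("vb",t,np.degrees(np.arctan2(R[1,0],R[0,0])));print(((A@R.T+t-W)*1e3).round(1).tolist())
    b=np.array([[.5066,.14],[.5417,.1294],[.4912,-.0317],[.4564,-.0207]])
    print("pipe in vb",((b-t)@R*1e3).round(1).tolist(),((b.mean(0)-t)@R*1e3).round(1))
    # check via side view: pipe
    im=cv2.imread("pics/side0.png");c=pipemask(im,(285,215,318,275));r=cv2.minAreaRect(c);print(r)
    print("side ctr->z16",ray("side",r[0],.016))
    for x,y,z in((-86,75,0),(-86,-75,0),(66,-75,6),(-21,-75,17)): print(proj("side",[*(R@[x/1e3,y/1e3]+t),z/1e3]).round(0))
E
python3 pose.py
```

```text
vb [0.64585987 0.06447399] -12.176236353127733
[[-0.5, 0.3], [-0.9, 1.0], [0.4, 0.2], [-0.3, 0.5], [-1.0, 0.1], [2.4, -2.1]]
pipe in vb [[-152.1, 44.5], [-115.5, 41.5], [-130.9, -126.6], [-167.2, -123.2]] [-141.4  -41. ]
((299.9825134277344, 243.36900329589844), (47.645015716552734, 14.538009643554688), 82.40535736083984)
side ctr->z16 [0.49927523 0.0505178  0.016     ]
[312. 223.]
[324. 253.]
[383. 245.]
[350. 245.]
```

Request:
jog_arm:
  motion:
    - {"dp": [0, 0, 0], "turn": -0.0274}
    - {"dp": [0, 0, 0], "turn": -0.0274}
    - {"dp": [-0.038, -0.063, 0]}
    - {"dp": [-0.038, -0.063, 0]}
    - {"dp": [-0.038, -0.063, 0]}
    - {"dp": [-0.038, -0.063, 0]}
    - {"dp": [-0.038, -0.063, 0]}
    - {"dp": [-0.038, -0.063, 0]}
    - {"dp": [-0.038, -0.063, 0]}
    - {"dp": [-0.038, -0.063, 0]}
  jaw: 60

```text
$.motion[2]: bad value
```

```bash
cat > st.py <<'E'
from pose import *
import sys
s=manip.get_state();p=s['position'];v=R.T@(p[:2]-t)*1e3
print("t",round(s['clock'],2),"TCP vb",v.round(1),"z",(p[2]*1e3).round(1),"yaw rel",round(s['eef_rot'][2]-167.82,2),s['eef_rot'].round(1),"F",s['force'].round(1),"gap",round(s['finger_gap'],4),"q",s['joint_positions'].round(0))
if len(sys.argv)>3:
    T=np.array([float(a) for a in sys.argv[1:4]])  # target vb mm
    print("need tool frac",(np.array([-(T[0]-v[0]),T[1]-v[1],-(T[2]-p[2]*1e3)])/500).round(4))
E
python3 st.py -195 -42 200
python3 - <<'E'
from pose import *
for n,u,z in(("big a",(230,318),.02),("tin",(322,117),.09)): print(n,(R.T@(ray("top",u,z)[:2]-t)*1e3).round(0))
E
```

```text
t 0.1 TCP vb [-502.1  465.1] z 210.1 yaw rel -9.87 [-179.9   -0.   158. ] F [-0.1  0.9  0.5] gap 0.0881 q [66. 15. 92. -0. 73. -2.]
need tool frac [-0.6143 -1.0141  0.0202]
big a [-272.   39.]
tin [150. -52.]
```

Request:
jog_arm:
  motion:
    - {"dp": [0, 0, 0], "turn": -0.0274}
    - {"dp": [0, 0, 0], "turn": -0.0274}
    - {"dp": [-0.038, -0.063, 0], "turn": 0}
    - {"dp": [-0.038, -0.063, 0], "turn": 0}
    - {"dp": [-0.038, -0.063, 0], "turn": 0}
    - {"dp": [-0.038, -0.063, 0], "turn": 0}
    - {"dp": [-0.038, -0.063, 0], "turn": 0}
    - {"dp": [-0.038, -0.063, 0], "turn": 0}
    - {"dp": [-0.038, -0.063, 0], "turn": 0}
    - {"dp": [-0.038, -0.063, 0], "turn": 0}
  jaw: 60

```text
clock: 1.1
position: [0.3487, 0.3456, 0.2109]
eef_rot: [-180.0, -0.0, 167.8]
force: [0.5, 0.0, 0.1]
finger_gap: 0.06
grip_force: 0.0
```

```bash
python3 st.py -195 -42 200
```

```text
t 1.1 TCP vb [-349.8  212.1] z 210.9 yaw rel 0.01 [-180.    -0.   167.8] F [0.5 0.  0.1] gap 0.06 q [ 42.  -5. 114.  -0.  71. -36.]
need tool frac [-0.3095 -0.5082  0.0217]
```

Request:
jog_arm:
  motion:
    - {"dp": [-0.0387, -0.0635, 0], "turn": 0}
    - {"dp": [-0.0387, -0.0635, 0], "turn": 0}
    - {"dp": [-0.0387, -0.0635, 0], "turn": 0}
    - {"dp": [-0.0387, -0.0635, 0], "turn": 0}
    - {"dp": [-0.0387, -0.0635, 0], "turn": 0}
    - {"dp": [-0.0387, -0.0635, 0], "turn": 0}
    - {"dp": [-0.0387, -0.0635, 0], "turn": 0}
    - {"dp": [-0.0387, -0.0635, 0], "turn": 0}
    - {"dp": [0, 0, 0.08], "turn": 0}
    - {"dp": [0, 0, 0.08], "turn": 0}

```text
clock: 2.1
position: [0.4483, 0.065, 0.1317]
eef_rot: [179.9, 0.2, 167.6]
force: [0.5, -0.2, -0.6]
finger_gap: 0.06
grip_force: 0.0
```

```bash
python3 st.py -195 -42 8
```

```text
t 2.1 TCP vb [-193.3  -41.1] z 131.7 yaw rel -0.18 [179.9   0.2 167.6] F [ 0.5 -0.2 -0.6] gap 0.06 q [  5.  -6. 123.  -0.  62. -73.]
need tool frac [ 0.0035 -0.0018  0.2475]
```

Request:
jog_arm:
  motion:
    - {"dp": [0.0035, -0.0018, 0.06], "turn": 0}
    - {"dp": [0, 0, 0.06], "turn": 0}
    - {"dp": [0, 0, 0.06], "turn": 0}
    - {"dp": [0, 0, 0.04], "turn": 0}
    - {"dp": [0, 0, 0.02], "turn": 0}
    - {"dp": [0, 0, 0.005], "turn": 0}
    - {"dp": [0, 0, 0], "turn": 0}

```text
clock: 2.8
position: [0.4448, 0.0658, 0.009]
eef_rot: [180.0, 0.0, 167.8]
force: [0.2, 0.4, -0.1]
finger_gap: 0.06
grip_force: 0.0
```

```bash
python3 st.py -171 -42 8
```

```text
t 2.8 TCP vb [-196.8  -41.1] z 9.0 yaw rel -0.0 [180.    0.  167.8] F [ 0.2  0.4 -0.1] gap 0.06 q [  5.   4. 129.  -0.  47. -73.]
need tool frac [-0.0515 -0.0018  0.0021]
```

Request:
jog_arm:
  motion:
    - {"dp": [-0.008, 0, 0], "turn": 0}
    - {"dp": [-0.008, 0, 0], "turn": 0}
    - {"dp": [-0.008, 0, 0], "turn": 0}
    - {"dp": [-0.008, 0, 0], "turn": 0}
    - {"dp": [-0.006, 0, 0], "turn": 0}
    - {"dp": [-0.003, 0, 0], "turn": 0}
    - {"dp": [-0.003, 0, 0], "turn": 0}
    - {"dp": [-0.003, 0, 0], "turn": 0}
    - {"dp": [-0.003, 0, 0], "turn": 0}
    - {"dp": [-0.003, 0, 0], "turn": 0}

```text
clock: 3.8
position: [0.4705, 0.0602, 0.0087]
eef_rot: [-180.0, -0.0, 167.8]
force: [1.1, -1.4, 0.8]
finger_gap: 0.06
grip_force: 0.0
```

Request:
jog_arm:
  motion:
    - {"dp": [-0.003, 0, 0], "turn": 0}
    - {"dp": [-0.003, 0, 0], "turn": 0}
    - {"dp": [-0.003, 0, 0], "turn": 0}
    - {"dp": [-0.003, 0, 0], "turn": 0}
    - {"dp": [-0.003, 0, 0], "turn": 0}
    - {"dp": [-0.003, 0, 0], "turn": 0}
    - {"dp": [-0.003, 0, 0], "turn": 0}
    - {"dp": [-0.003, 0, 0], "turn": 0}
    - {"dp": [-0.003, 0, 0], "turn": 0}
    - {"dp": [-0.003, 0, 0], "turn": 0}

```text
clock: 4.8
position: [0.4853, 0.057, 0.0088]
eef_rot: [-180.0, -0.0, 167.8]
force: [-0.7, 0.0, 0.6]
finger_gap: 0.0594
grip_force: 0.0
```

```bash
python3 st.py; python3 - <<'E'
from h import *
cv2.imwrite("pics/side1.png",manip.camera("side")[180:300,220:440]);
im=manip.camera("top");cv2.imwrite("pics/top1.png",im)
s=cv2.imread("pics/side1.png");a=cv2.resize(im[140:320,200:360],None,fx=3,fy=3);b=cv2.resize(s[:,:125],None,fx=3,fy=3)
c=np.zeros((540,480+375,3),np.uint8);c[:,:480]=a;c[:360,480:]=b;cv2.imwrite("pics/c1.png",c[:,:800])
E
```

```text
t 4.8 TCP vb [-155.4  -41.2] z 8.8 yaw rel -0.0 [-180.    -0.   167.8] F [-0.7  0.   0.6] gap 0.0594 q [  4.   8. 124.  -0.  48. -74.]
```

View pics/c1.png

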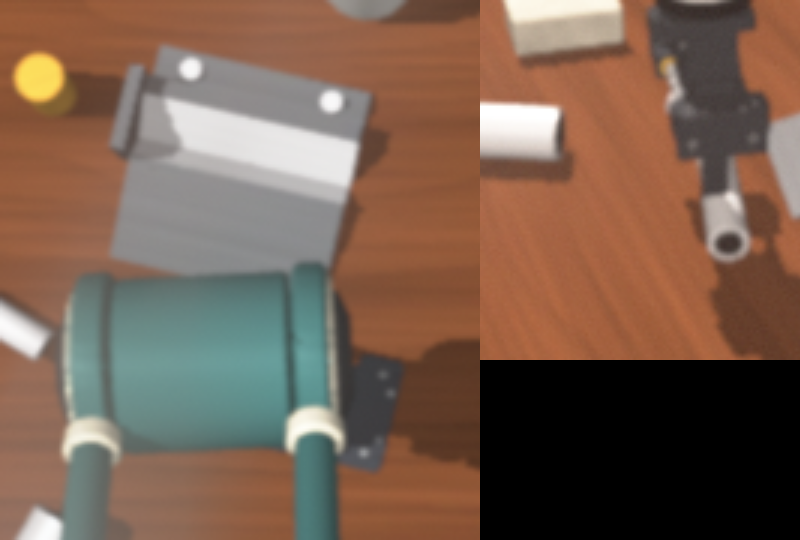

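Side view: the pipe's near end is at about (302,261), just ahead of the fingers, and it rolls parallel to the groove. Continuing slowly.

Request:
jog_arm:
  motion:
    - {"dp": [-0.004, 0, 0], "turn": 0}
    - {"dp": [-0.004, 0, 0], "turn": 0}
    - {"dp": [-0.004, 0, 0], "turn": 0}
    - {"dp": [-0.004, 0, 0], "turn": 0}
    - {"dp": [-0.004, 0, 0], "turn": 0}
    - {"dp": [-0.004, 0, 0], "turn": 0}
    - {"dp": [-0.004, 0, 0], "turn": 0}
    - {"dp": [-0.004, 0, 0], "turn": 0}
    - {"dp": [-0.004, 0, 0], "turn": 0}
    - {"dp": [-0.004, 0, 0], "turn": 0}

```text
clock: 5.9
position: [0.5048, 0.0527, 0.0088]
eef_rot: [-180.0, -0.0, 167.8]
force: [-0.0, -0.9, -0.1]
finger_gap: 0.0599
grip_force: 0.0
```

Request:
jog_arm:
  motion:
    - {"dp": [-0.004, 0, 0], "turn": 0}
    - {"dp": [-0.004, 0, 0], "turn": 0}
    - {"dp": [-0.004, 0, 0], "turn": 0}
    - {"dp": [-0.004, 0, 0], "turn": 0}
    - {"dp": [-0.004, 0, 0], "turn": 0}
    - {"dp": [-0.004, 0, 0], "turn": 0}
    - {"dp": [-0.004, 0, 0], "turn": 0}
    - {"dp": [-0.004, 0, 0], "turn": 0}
    - {"dp": [-0.004, 0, 0], "turn": 0}
    - {"dp": [-0.004, 0, 0], "turn": 0}

```text
clock: 6.9
position: [0.5244, 0.0485, 0.0088]
eef_rot: [180.0, -0.0, 167.8]
force: [-0.5, 0.0, 0.1]
finger_gap: 0.06
grip_force: 0.0
```

Request:
jog_arm:
  motion:
    - {"dp": [-0.004, 0, -0.0008], "turn": 0}
    - {"dp": [-0.004, 0, -0.0008], "turn": 0}
    - {"dp": [-0.004, 0, -0.0008], "turn": 0}
    - {"dp": [-0.004, 0, -0.0008], "turn": 0}
    - {"dp": [-0.004, 0, -0.0008], "turn": 0}
    - {"dp": [-0.004, 0, -0.0008], "turn": 0}
    - {"dp": [-0.004, 0, -0.0008], "turn": 0}
    - {"dp": [-0.004, 0, -0.0008], "turn": 0}
    - {"dp": [-0.004, 0, -0.0008], "turn": 0}
    - {"dp": [-0.004, 0, -0.0008], "turn": 0}

```text
clock: 7.9
position: [0.544, 0.0443, 0.0128]
eef_rot: [-180.0, -0.0, 167.8]
force: [0.2, 0.7, 0.0]
finger_gap: 0.0599
grip_force: 0.0
```

```bash
cat > look.py <<'E'
import sys
from h import *
im=manip.camera("side");cv2.imwrite(f"pics/{sys.argv[1]}_full.png",im)
cv2.imwrite(f"pics/{sys.argv[1]}.png",cv2.resize(im[185:285,275:405],None,fx=5,fy=5,interpolation=cv2.INTER_CUBIC))
E
python3 st.py; python3 look.py s2
```

```text
t 7.9 TCP vb [-95.4 -41.2] z 12.8 yaw rel -0.01 [-180.    -0.   167.8] F [0.2 0.7 0. ] gap 0.0599 q [  2.  13. 117.  -0.  49. -76.]
```

View pics/s2.png

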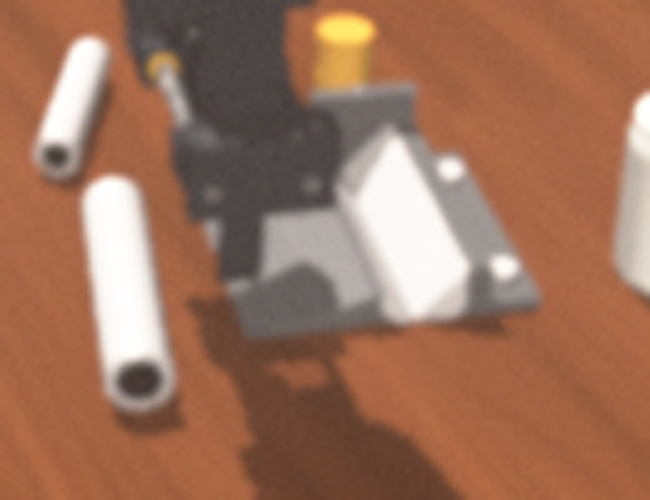

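```bash
python3 - <<'E'
from pose import *
im=cv2.imread("pics/s2_full.png");r=cv2.minAreaRect(pipemask(im,(285,215,312,275)));print(r)
im0=cv2.imread("pics/side0.png");print(cv2.minAreaRect(pipemask(im0,(285,215,312,275))))
c=ray("side",r[0],.016);print("pipe vb",R.T@(c[:2]-t)*1e3)
for y in(-42-30,-42-47,-42+47): print(y,proj("side",[*(R@[-.0954,y/1e3]+t),.0128]))
p=ray("side",(302.5,261),.016);print("end vb",R.T@(p[:2]-t)*1e3)
E
python3 - <<'E'
import cv2
a=cv2.imread("pics/side0.png")[185:285,275:405];b=cv2.imread("pics/side1.png")[5:105,55:185]
cv2.imwrite("pics/cmp.png",cv2.resize(cv2.hconcat([a,b]),None,fx=3,fy=3))
E
```

```text
((299.85003662109375, 243.44998168945312), (47.80042266845703, 14.566400527954102), 81.8698959350586)
((299.9825134277344, 243.36900329589844), (47.645015716552734, 14.538009643554688), 82.40535736083984)
pipe vb [-140.72703264  -44.85882337]
-72 [319.94630447 248.62368645]
-89 [321.37299174 252.4823708 ]
5 [313.90955146 232.29640517]
end vb [-147.09067244 -119.7263755 ]
```

View pics/cmp.png

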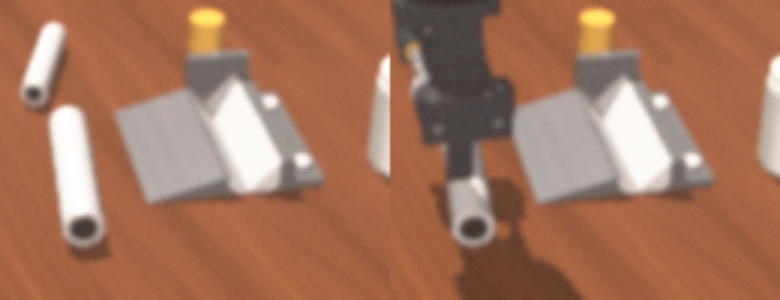

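The pipe has not moved. Its end is still at (302,261) and the open fingers passed over it, because the spread tips sit higher than the shut-finger TCP. I'll go back over it and measure the tip height with a narrower jaw.

Request:
jog_arm:
  motion:
    - {"dp": [0, 0, -0.06], "turn": 0}
    - {"dp": [0, 0, -0.06], "turn": 0}
    - {"dp": [0.06, 0, 0], "turn": 0}
    - {"dp": [0.06, 0, 0], "turn": 0}
    - {"dp": [0.06, 0, 0], "turn": 0}
    - {"dp": [0.05, 0, 0], "turn": 0}
    - {"dp": [0, 0, 0.05], "turn": 0}
    - {"dp": [0, 0, 0.05], "turn": 0}
    - {"dp": [0, 0, 0.015], "turn": 0}
    - {"dp": [0, 0, 0], "turn": 0}
  jaw: 30

```text
clock: 8.95
position: [0.43, 0.0685, 0.0143]
eef_rot: [-179.9, -0.2, 167.8]
force: [0.0, -0.5, 0.4]
finger_gap: 0.03
grip_force: 0.0
```

```bash
python3 st.py; python3 - <<'E'
from pose import *
im=manip.camera("side");cv2.imwrite("pics/s3_full.png",im)
s2=cv2.imread("pics/s2_full.png")
cv2.imwrite("pics/s3.png",cv2.resize(cv2.hconcat([s2[185:285,275:365],im[185:285,245:335]]),None,fx=4,fy=4,interpolation=cv2.INTER_CUBIC))
for z in(10,20,30,40): print(z,[proj("side",[*(R@[x/1e3,y/1e3]+t),z/1e3]).round(1).tolist() for x,y in((-95,-81),(-202,-66))])
E
```

```text
t 8.95 TCP vb [-211.8  -41.6] z 14.3 yaw rel -0.0 [-179.9   -0.2  167.8] F [ 0.  -0.5  0.4] gap 0.03 q [  6.   2. 130.  -0.  48. -72.]
10 [[320.8, 251.6], [276.4, 252.8]]
20 [[320.9, 248.2], [276.2, 249.4]]
30 [[320.9, 244.8], [276.1, 246.0]]
40 [[321.0, 241.3], [275.9, 242.5]]
```

View pics/s3.png

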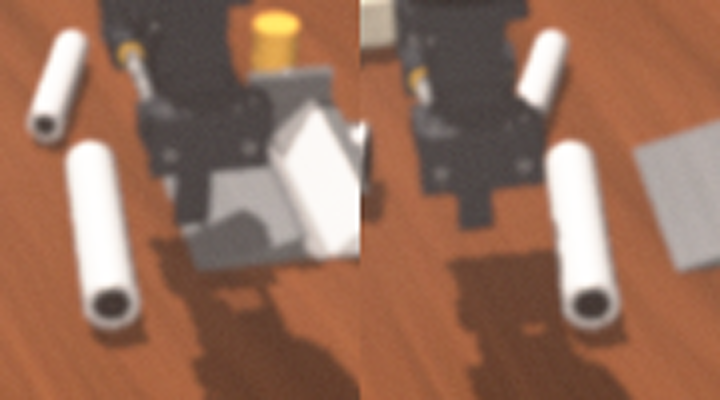

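The tips show at about (274,242) here, so they are around 26 mm above the reported TCP. That agrees with them passing over the pipe. I'll lower in small steps and watch the force.

Request:
jog_arm:
  motion:
    - {"dp": [0, 0, 0.01], "turn": 0}
    - {"dp": [0, 0, 0.01], "turn": 0}
    - {"dp": [0, 0, 0.002], "turn": 0}
    - {"dp": [0, 0, 0.002], "turn": 0}
    - {"dp": [0, 0, 0.002], "turn": 0}
    - {"dp": [0, 0, 0], "turn": 0}

```text
clock: 9.6
position: [0.4314, 0.0686, 0.0023]
eef_rot: [-180.0, -0.0, 167.8]
force: [-0.1, -1.2, -0.1]
finger_gap: 0.0295
grip_force: 0.0
```

Request:
jog_arm:
  motion:
    - {"dp": [0, 0, 0.002], "turn": 0}
    - {"dp": [0, 0, 0.002], "turn": 0}
    - {"dp": [0, 0, 0], "turn": 0}

```text
clock: 9.9
position: [0.4312, 0.0686, 0.0002]
eef_rot: [-180.0, -0.0, 167.8]
force: [-0.4, 0.2, 0.1]
finger_gap: 0.0302
grip_force: 0.0
```

```bash
python3 st.py; python3 - <<'E'
from pose import *
im=manip.camera("side");cv2.imwrite("pics/s4_full.png",im)
a=im[185:285,245:335]; g=cv2.cvtColor(a,cv2.COLOR_BGR2HSV)
# dark, unsaturated gripper pixels: lowest row per column
for u in range(262,286,2):
    col=cv2.cvtColor(im,cv2.COLOR_BGR2HSV)[200:270,u]; m=(col[:,1]<80)&(col[:,2]<110); print(u,200+np.max(np.where(m)[0]) if m.any() else None,end="; ")
for z in(0,10,20,30): print(z,proj("side",[*(R@[-.2118,-.066]+t),z/1e3]).round(1))
E
```

```text
t 9.9 TCP vb [-210.7  -41.2] z 0.2 yaw rel -0.01 [-180.    -0.   167.8] F [-0.4  0.2  0.1] gap 0.0302 q [  6.   3. 131.  -0.  46. -72.]
262 238; 264 238; 266 237; 268 237; 270 239; 272 246; 274 246; 276 246; 278 237; 280 236; 282 236; 284 235; 0 [272.6 256.6]
10 [272.4 253.2]
20 [272.2 249.8]
30 [272.  246.4]
```

Request:
jog_arm:
  motion:
    - {"dp": [0, 0, 0.008], "turn": 0}
    - {"dp": [0, 0, 0.008], "turn": 0}
    - {"dp": [0, 0, 0.006], "turn": 0}
    - {"dp": [0, 0, 0.002], "turn": 0}
    - {"dp": [0, 0, 0], "turn": 0}

```text
clock: 10.45
position: [0.431, 0.0686, -0.0121]
eef_rot: [-180.0, -0.0, 167.8]
force: [-0.2, 0.8, 0.6]
finger_gap: 0.0298
grip_force: 0.0
```

Request:
jog_arm:
  motion:
    - {"dp": [0, 0, 0.002], "turn": 0}
    - {"dp": [0, 0, 0.002], "turn": 0}
    - {"dp": [0, 0, 0.002], "turn": 0}
    - {"dp": [0, 0, 0.002], "turn": 0}
    - {"dp": [0, 0, 0], "turn": 0}

```text
clock: 10.95
position: [0.4313, 0.0686, -0.0158]
eef_rot: [-180.0, -0.0, 167.8]
force: [0.9, 0.7, -0.5]
finger_gap: 0.0303
grip_force: 0.0
```

```bash
python3 st.py; python3 - <<'E'
from pose import *
im=manip.camera("side");cv2.imwrite("pics/s5_full.png",im)
h=cv2.cvtColor(im,cv2.COLOR_BGR2HSV)
for u in range(268,282,2):
    col=h[200:270,u]; m=(col[:,1]<80)&(col[:,2]<110); print(u,200+np.max(np.where(m)[0]),end="; ")
cv2.imwrite("pics/s5.png",cv2.resize(im[185:285,245:335],None,fx=5,fy=5,interpolation=cv2.INTER_CUBIC))
E
```

```text
t 10.95 TCP vb [-210.6  -41.2] z -15.8 yaw rel -0.0 [-180.    -0.   167.8] F [ 0.9  0.7 -0.5] gap 0.0303 q [  6.   5. 131.  -0.  44. -72.]
268 244; 270 250; 272 252; 274 252; 276 251; 278 251; 280 243;
```

View pics/s5.png

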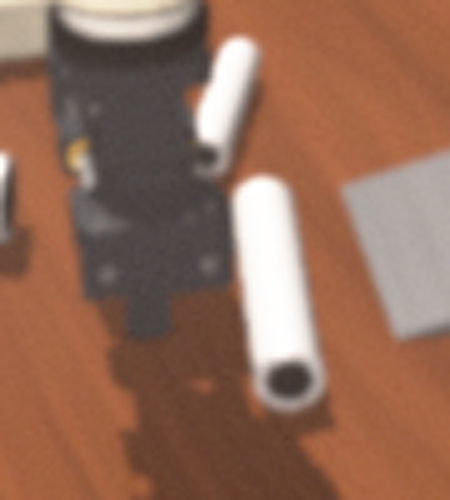

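Request:
jog_arm:
  motion:
    - {"dp": [-0.008, 0, 0.002], "turn": 0}
    - {"dp": [-0.008, 0, 0.002], "turn": 0}
    - {"dp": [-0.008, 0, 0.002], "turn": 0}
    - {"dp": [-0.008, 0, 0], "turn": 0}
    - {"dp": [-0.008, 0, 0], "turn": 0}
    - {"dp": [-0.008, 0, 0], "turn": 0}
    - {"dp": [-0.008, 0, 0], "turn": 0}
    - {"dp": [-0.008, 0, 0], "turn": 0}
    - {"dp": [-0.006, 0, 0], "turn": 0}
    - {"dp": [-0.004, 0, 0], "turn": 0}

```text
clock: 12.0
position: [0.4679, 0.0607, -0.0187]
eef_rot: [180.0, 0.0, 167.8]
force: [-1.8, -0.3, 0.5]
finger_gap: 0.0299
grip_force: 0.6
```

Request:
jog_arm:
  motion:
    - {"dp": [-0.003, 0, 0], "turn": 0}
    - {"dp": [-0.003, 0, 0], "turn": 0}
    - {"dp": [-0.003, 0, 0], "turn": 0}
    - {"dp": [-0.003, 0, 0], "turn": 0}
    - {"dp": [-0.003, 0, 0], "turn": 0}
    - {"dp": [-0.003, 0, 0], "turn": 0}
    - {"dp": [-0.003, 0, 0], "turn": 0}
    - {"dp": [-0.003, 0, 0], "turn": 0}
    - {"dp": [-0.003, 0, 0], "turn": 0}
    - {"dp": [-0.003, 0, 0], "turn": 0}

```text
clock: 13.0
position: [0.4823, 0.0576, -0.0187]
eef_rot: [-180.0, -0.0, 167.8]
force: [-0.1, -0.1, 0.0]
finger_gap: 0.03
grip_force: 0.1
```

```bash
cat > trk.py <<'E'
from pose import *
import sys
im=manip.camera("side");cv2.imwrite(f"pics/{sys.argv[1]}_full.png",im)
# dark bore of pipe end near the expected place
h=cv2.cvtColor(im,cv2.COLOR_BGR2HSV)
z=float(sys.argv[2])/1e3;vx=float(sys.argv[3])/1e3;y=-.122 if len(sys.argv)<5 else float(sys.argv[4])/1e3
e=proj("side",[*(R@[vx,y]+t),z]);u0,v0=e.astype(int)-18
w=im[v0:v0+36,u0:u0+36];m=((h[...,1]<90)&(h[...,2]>95)).astype(np.uint8)[v0:v0+36,u0:u0+36]
f=m.copy();cs,hi=cv2.findContours(m,cv2.RETR_CCOMP,2)
print("expected",e.round(1))
for c,k in zip(cs,hi[0]):
    if k[3]>=0 and cv2.contourArea(c)>4:
        q=c.reshape(-1,2).mean(0)+[u0,v0];print("bore",q.round(1),"vb",(R.T@(ray("side",q,z)[:2]-t)*1e3).round(1),cv2.contourArea(c))
E
python3 st.py; python3 trk.py s6 16 -130
```

```text
t 13.0 TCP vb [-158.4  -41.2] z -18.7 yaw rel -0.0 [-180.    -0.   167.8] F [-0.1 -0.1  0. ] gap 0.03 q [  4.  10. 126.  -0.  44. -74.]
expected [309.9 260.8]
bore [308.3 260.2] vb [-133.1 -119.2] 46.5
```

The pipe's near end moved from vb x = -147 to -133, so it rolls now. Next is up the ramp.

Request:
jog_arm:
  motion:
    - {"dp": [-0.004, 0, 0], "turn": 0}
    - {"dp": [-0.004, 0, 0], "turn": 0}
    - {"dp": [-0.004, 0, 0], "turn": 0}
    - {"dp": [-0.004, 0, 0], "turn": 0}
    - {"dp": [-0.004, 0, 0], "turn": 0}
    - {"dp": [-0.004, 0, 0], "turn": 0}
    - {"dp": [-0.004, 0, 0], "turn": 0}
    - {"dp": [-0.004, 0, 0], "turn": 0}
    - {"dp": [-0.004, 0, 0], "turn": 0}
    - {"dp": [-0.004, 0, 0], "turn": 0}

```text
clock: 14.05
position: [0.5019, 0.0534, -0.0187]
eef_rot: [-180.0, 0.0, 167.8]
force: [0.3, -0.1, 0.4]
finger_gap: 0.0298
grip_force: 0.1
```

Request:
jog_arm:
  motion:
    - {"dp": [-0.004, 0, 0], "turn": 0}
    - {"dp": [-0.004, 0, 0], "turn": 0}
    - {"dp": [-0.004, 0, 0], "turn": 0}
    - {"dp": [-0.004, 0, 0], "turn": 0}
    - {"dp": [-0.004, 0, 0], "turn": 0}
    - {"dp": [-0.004, 0, 0], "turn": 0}
    - {"dp": [-0.004, 0, 0], "turn": 0}
    - {"dp": [-0.004, 0, 0], "turn": 0}
    - {"dp": [-0.004, 0, 0], "turn": 0}
    - {"dp": [-0.004, 0, 0], "turn": 0}

```text
clock: 15.05
position: [0.5212, 0.0491, -0.0188]
eef_rot: [-180.0, -0.0, 167.8]
force: [-1.4, 0.7, 1.0]
finger_gap: 0.0301
grip_force: 0.6
```

```bash
python3 st.py; python3 trk.py s7 16 -93
```

```text
t 15.05 TCP vb [-118.6  -41.3] z -18.8 yaw rel -0.0 [-180.    -0.   167.8] F [-1.4  0.7  1. ] gap 0.0301 q [  3.  14. 121.  -0.  45. -75.]
expected [325.3 259. ]
bore [327.4 259.9] vb [ -88.8 -126.4] 45.5
```

Request:
jog_arm:
  motion:
    - {"dp": [-0.004, 0, 0], "turn": 0}
    - {"dp": [-0.004, 0, 0], "turn": 0}
    - {"dp": [-0.004, 0, -0.0008], "turn": 0}
    - {"dp": [-0.004, 0, -0.0008], "turn": 0}
    - {"dp": [-0.004, 0, -0.0008], "turn": 0}
    - {"dp": [-0.004, 0, -0.0008], "turn": 0}
    - {"dp": [-0.004, 0, -0.0008], "turn": 0}
    - {"dp": [-0.004, 0, -0.0008], "turn": 0}
    - {"dp": [-0.004, 0, -0.0008], "turn": 0}
    - {"dp": [-0.004, 0, -0.0008], "turn": 0}

```text
clock: 16.1
position: [0.541, 0.045, -0.0155]
eef_rot: [-180.0, -0.0, 167.8]
force: [-3.2, 0.3, 1.6]
finger_gap: 0.0303
grip_force: 1.5
```

Request:
jog_arm:
  motion:
    - {"dp": [-0.004, 0, -0.0008], "turn": 0}
    - {"dp": [-0.004, 0, -0.0008], "turn": 0}
    - {"dp": [-0.004, 0, -0.0008], "turn": 0}
    - {"dp": [-0.004, 0, -0.0008], "turn": 0}
    - {"dp": [-0.004, 0, -0.0008], "turn": 0}
    - {"dp": [-0.004, 0, -0.0008], "turn": 0}
    - {"dp": [-0.004, 0, -0.0008], "turn": 0}
    - {"dp": [-0.004, 0, -0.0008], "turn": 0}
    - {"dp": [-0.004, 0, -0.0008], "turn": 0}
    - {"dp": [-0.004, 0, -0.0008], "turn": 0}

```text
clock: 17.1
position: [0.5606, 0.0408, -0.0114]
eef_rot: [180.0, 0.0, 167.8]
force: [-3.2, 1.4, 2.3]
finger_gap: 0.0297
grip_force: 1.5
```

```bash
python3 st.py; python3 trk.py s8 25 -54
```

```text
t 17.1 TCP vb [-78.3 -41.2] z -11.4 yaw rel -0.0 [180.    0.  167.8] F [-3.2  1.4  2.3] gap 0.0297 q [  2.  17. 116.   0.  47. -76.]
expected [341.4 254.1]
bore [343.8 253. ] vb [ -47.4 -118.4] 42.0
```

Request:
jog_arm:
  motion:
    - {"dp": [-0.004, 0, -0.0008], "turn": 0}
    - {"dp": [-0.004, 0, -0.0008], "turn": 0}
    - {"dp": [-0.004, 0, -0.0008], "turn": 0}
    - {"dp": [-0.004, 0, -0.0008], "turn": 0}
    - {"dp": [-0.004, 0, -0.0008], "turn": 0}
    - {"dp": [-0.004, 0, -0.0008], "turn": 0}
    - {"dp": [-0.004, 0, -0.0008], "turn": 0}
    - {"dp": [-0.004, 0, -0.0008], "turn": 0}
    - {"dp": [-0.004, 0, -0.0008], "turn": 0}
    - {"dp": [-0.004, 0, -0.0008], "turn": 0}

```text
clock: 18.15
position: [0.5801, 0.0365, -0.0075]
eef_rot: [-180.0, -0.0, 167.8]
force: [-3.3, 1.0, 1.6]
finger_gap: 0.0301
grip_force: 1.5
```

```bash
python3 st.py; python3 trk.py s9 30 -33; python3 -c "
import cv2
im=cv2.imread('pics/s9_full.png');cv2.imwrite('pics/s9.png',cv2.resize(im[190:280,290:410],None,fx=6,fy=6,interpolation=cv2.INTER_CUBIC))"
```

```text
t 18.15 TCP vb [-58.4 -41.2] z -7.5 yaw rel 0.0 [-180.    -0.   167.8] F [-3.3  1.   1.6] gap 0.0301 q [  1.  18. 114.  -0.  48. -77.]
expected [350.1 251.5]
bore [352.2 251.9] vb [ -28.7 -124.7] 40.0
```

View pics/s9.png

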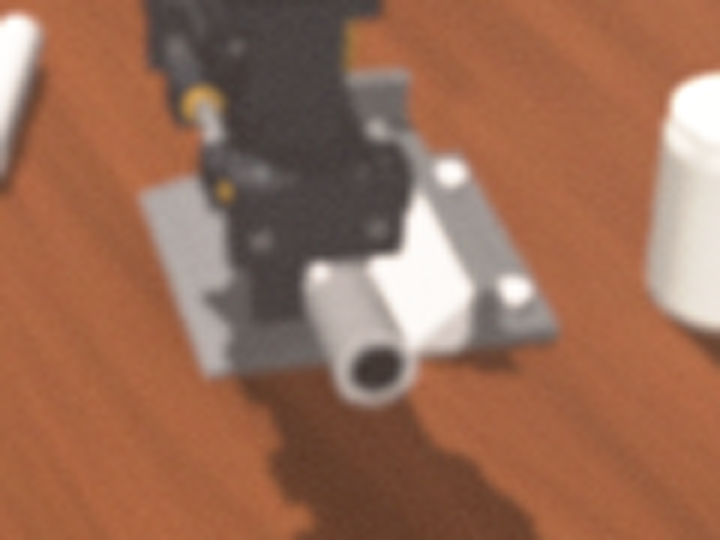

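The pipe lies on the ramp ahead of the fingers, parallel to the groove, with its near end at about (352,251). Continuing over the lip.

Request:
jog_arm:
  motion:
    - {"dp": [-0.003, 0, -0.0006], "turn": 0}
    - {"dp": [-0.003, 0, -0.0006], "turn": 0}
    - {"dp": [-0.003, 0, -0.0006], "turn": 0}
    - {"dp": [-0.003, 0, -0.0006], "turn": 0}
    - {"dp": [-0.003, 0, -0.0006], "turn": 0}
    - {"dp": [-0.003, 0, -0.0006], "turn": 0}
    - {"dp": [-0.003, 0, -0.0006], "turn": 0}
    - {"dp": [-0.003, 0, -0.0006], "turn": 0}
    - {"dp": [-0.003, 0, -0.0006], "turn": 0}
    - {"dp": [-0.003, 0, -0.0006], "turn": 0}

```text
clock: 19.2
position: [0.5949, 0.0333, -0.0045]
eef_rot: [180.0, 0.0, 167.8]
force: [-0.0, -0.2, -0.3]
finger_gap: 0.0299
grip_force: 0.0
```

```bash
python3 st.py; python3 trk.py s10 33 -14
```

```text
t 19.2 TCP vb [-43.3 -41.2] z -4.5 yaw rel -0.0 [180.    0.  167.8] F [-0.  -0.2 -0.3] gap 0.0299 q [  1.  19. 112.  -0.  49. -77.]
expected [358.  249.6]
bore [358.9 249.9] vb [ -12.2 -123.7] 40.5
```

Request:
jog_arm:
  motion:
    - {"dp": [-0.002, 0, 0], "turn": 0}
    - {"dp": [-0.002, 0, 0], "turn": 0}
    - {"dp": [-0.002, 0, 0], "turn": 0}
    - {"dp": [-0.002, 0, 0], "turn": 0}
    - {"dp": [-0.002, 0, 0], "turn": 0}
    - {"dp": [0, 0, 0], "turn": 0}

```text
clock: 19.85
position: [0.5997, 0.0323, -0.0044]
eef_rot: [180.0, 0.0, 167.8]
force: [-0.8, 0.5, -0.1]
finger_gap: 0.0299
grip_force: 0.0
```

```bash
python3 st.py; python3 trk.py s11 24.6 0
```

```text
t 19.85 TCP vb [-38.3 -41.2] z -4.4 yaw rel -0.01 [180.    0.  167.8] F [-0.8  0.5 -0.1] gap 0.0299 q [  1.  20. 111.  -0.  49. -77.]
expected [363.4 251.9]
bore [363.5 252.9] vb [  -0.9 -126.3] 40.0
```

The near end is now at (363.5,252.9), against (363.4,251.9) predicted for a seated pipe, so it has dropped home. Now I'll lift away, shut the jaw and turn 90° so the gripper's narrow side faces along the groove.

Request:
jog_arm:
  motion:
    - {"dp": [0.008, 0, 0], "turn": 0}
    - {"dp": [0.004, 0, -0.04], "turn": 0}
    - {"dp": [0, 0, -0.06], "turn": 0}
    - {"dp": [0, 0, -0.06], "turn": 0}
    - {"dp": [0, 0, 0], "turn": 0.045}
    - {"dp": [0, 0, 0], "turn": 0.045}
    - {"dp": [0, 0, 0], "turn": 0.045}
    - {"dp": [0, 0, 0], "turn": 0.045}
    - {"dp": [0, 0, 0], "turn": 0.045}
    - {"dp": [0, 0, 0], "turn": 0.045}
  jaw: 0

```text
clock: 20.9
position: [0.5931, 0.0336, 0.0754]
eef_rot: [-180.0, -0.0, 118.9]
force: [0.2, -0.1, -0.3]
finger_gap: 0.0003
grip_force: 0.0
```

Request:
jog_arm:
  motion:
    - {"dp": [0, 0, 0], "turn": 0.045}
    - {"dp": [0, 0, 0], "turn": 0.045}
    - {"dp": [0, 0, 0], "turn": 0.045}
    - {"dp": [0, 0, 0], "turn": 0.045}
    - {"dp": [0, 0, 0], "turn": 0.045}
    - {"dp": [0, 0, 0], "turn": 0.005}
    - {"dp": [0, 0, 0], "turn": 0}

```text
clock: 21.6
position: [0.5933, 0.0336, 0.0755]
eef_rot: [-180.0, 0.0, 78.0]
force: [-0.4, 0.4, 0.3]
finger_gap: 0.0
grip_force: 0.0
```

```bash
sed -i 's/need tool frac",(np.array(\[-(T\[0\]-v\[0\]),T\[1\]-v\[1\]/need tool frac",(np.array([T[1]-v[1],T[0]-v[0]/' st.py; python3 st.py 0 -180 20; python3 trk.py s12 24.6 0
```

```text
t 21.6 TCP vb [-44.8 -41.2] z 75.5 yaw rel -89.84 [-180.    0.   78.] F [-0.4  0.4  0.3] gap 0.0 q [  1.  13. 109.  -0.  57.  13.]
need tool frac [-0.2775  0.0897  0.1109]
expected [363.4 251.9]
bore [363.9 252.1] vb [   0.8 -123.3] 36.5
```

Request:
jog_arm:
  motion:
    - {"dp": [-0.055, 0.018, 0], "turn": 0}
    - {"dp": [-0.055, 0.018, 0], "turn": 0}
    - {"dp": [-0.055, 0.018, 0], "turn": 0}
    - {"dp": [-0.055, 0.018, 0], "turn": 0}
    - {"dp": [-0.057, 0.018, 0], "turn": 0}
    - {"dp": [0, 0, 0.05], "turn": 0}
    - {"dp": [0, 0, 0.05], "turn": 0}
    - {"dp": [0, 0, 0.01], "turn": 0}
    - {"dp": [0, 0, 0], "turn": 0}

```text
clock: 22.55
position: [0.6071, -0.111, 0.0192]
eef_rot: [-179.8, -0.0, 77.9]
force: [1.4, 0.0, 0.3]
finger_gap: 0.0006
grip_force: 0.0
```

```bash
python3 st.py 0 -180 0; python3 - <<'E'
from pose import *
im=manip.camera("side");cv2.imwrite("pics/s13_full.png",im)
cv2.imwrite("pics/s13.png",cv2.resize(im[190:310,320:440],None,fx=5,fy=5,interpolation=cv2.INTER_CUBIC))
for z in(0,10,20,30,40,50): print(z,[proj("side",[*(R@[x/1e3,y/1e3]+t),z/1e3]).round(1).tolist() for x,y in((0,-189),(0,-171))])
im=manip.camera("top");cv2.imwrite("pics/t13.png",im)
E
```

```text
t 22.55 TCP vb [  -0.9 -179.7] z 19.2 yaw rel -89.94 [-179.8   -0.    77.9] F [1.4 0.  0.3] gap 0.0006 q [-13.  19. 108.  -0.  52.  -1.]
need tool frac [-0.0007  0.0018  0.0385]
0 [[371.0, 277.0], [368.7, 272.3]]
10 [[371.3, 273.5], [369.0, 268.8]]
20 [[371.6, 269.9], [369.3, 265.3]]
30 [[371.9, 266.4], [369.6, 261.8]]
40 [[372.3, 262.8], [369.9, 258.2]]
50 [[372.6, 259.1], [370.2, 254.6]]
```

View pics/s13.png

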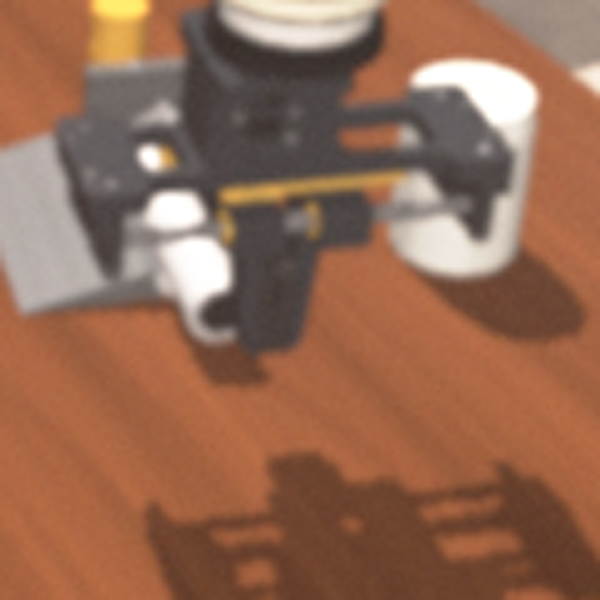

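Tip bottom shows at (374,260), which is z of about 47 mm: the same 28 mm offset. It is lined up with the pipe's free end at about (363,252). I'll lower it and push along the groove.

Request:
jog_arm:
  motion:
    - {"dp": [0, 0, 0.03], "turn": 0}
    - {"dp": [0, 0, 0.024], "turn": 0}
    - {"dp": [0, 0, 0.008], "turn": 0}
    - {"dp": [0, 0, 0.002], "turn": 0}
    - {"dp": [0.02, 0, 0], "turn": 0}
    - {"dp": [0.02, 0, 0], "turn": 0}
    - {"dp": [0.02, 0, 0], "turn": 0}
    - {"dp": [0.01, 0, 0], "turn": 0}
    - {"dp": [0.006, 0, 0], "turn": 0}
    - {"dp": [0.006, 0, 0], "turn": 0}

```text
clock: 23.65
position: [0.6173, -0.0708, -0.0113]
eef_rot: [180.0, 0.0, 77.8]
force: [0.1, -1.0, -0.5]
finger_gap: 0.0004
grip_force: 0.0
```

Request:
jog_arm:
  motion:
    - {"dp": [0.004, 0, 0], "turn": 0}
    - {"dp": [0.004, 0, 0], "turn": 0}
    - {"dp": [0.004, 0, 0], "turn": 0}
    - {"dp": [0.004, 0, 0], "turn": 0}
    - {"dp": [0.004, 0, 0], "turn": 0}
    - {"dp": [0.004, 0, 0], "turn": 0}
    - {"dp": [0.004, 0, 0], "turn": 0}
    - {"dp": [0.004, 0, 0], "turn": 0}
    - {"dp": [0.004, 0, 0], "turn": 0}
    - {"dp": [0.004, 0, 0], "turn": 0}

```text
clock: 24.65
position: [0.6213, -0.0515, -0.0115]
eef_rot: [180.0, 0.0, 77.8]
force: [0.1, -1.1, -0.5]
finger_gap: 0.0004
grip_force: 0.8
```

```bash
python3 st.py 0 -94 -13
```

```text
t 24.65 TCP vb [   0.5 -118.5] z -11.5 yaw rel -90.0 [180.    0.   77.8] F [ 0.1 -1.1 -0.5] gap 0.0004 q [ -7.  22. 108.  -0.  49.   5.]
need tool frac [ 0.049 -0.001  0.003]
```

Request:
jog_arm:
  motion:
    - {"dp": [0.004, 0, 0], "turn": 0}
    - {"dp": [0.004, 0, 0], "turn": 0}
    - {"dp": [0.004, 0, 0], "turn": 0}
    - {"dp": [0.004, 0, 0], "turn": 0}
    - {"dp": [0.004, 0, 0], "turn": 0}
    - {"dp": [0.004, 0, 0], "turn": 0}
    - {"dp": [0.004, 0, 0], "turn": 0}
    - {"dp": [0.004, 0, 0], "turn": 0}
    - {"dp": [0.004, 0, 0], "turn": 0}

```text
clock: 25.55
position: [0.6252, -0.0339, -0.0115]
eef_rot: [180.0, -0.0, 77.8]
force: [0.3, -1.7, 1.0]
finger_gap: 0.0009
grip_force: 0.8
```

Request:
jog_arm:
  motion:
    - {"dp": [0.002, 0, 0], "turn": 0}
    - {"dp": [0.002, 0, 0], "turn": 0}
    - {"dp": [0.002, 0, 0], "turn": 0}

```text
clock: 25.85
position: [0.6258, -0.0311, -0.0115]
eef_rot: [180.0, 0.0, 77.8]
force: [0.3, -1.5, 0.6]
finger_gap: 0.0005
grip_force: 0.8
```

Request:
jog_arm:
  motion:
    - {"dp": [0.002, 0, 0], "turn": 0}
    - {"dp": [0.002, 0, 0], "turn": 0}

```text
clock: 26.05
position: [0.6262, -0.0291, -0.0115]
eef_rot: [180.0, -0.0, 77.8]
force: [1.4, -2.1, -0.3]
finger_gap: 0.0006
grip_force: 0.8
```

```bash
python3 st.py 0 -94 -13
```

```text
t 26.05 TCP vb [  0.5 -95.7] z -11.5 yaw rel -90.01 [180.   -0.   77.8] F [ 1.4 -2.1 -0.3] gap 0.0006 q [ -5.  23. 108.  -0.  50.   7.]
need tool frac [ 0.0033 -0.001   0.003 ]
```

Still sliding; continue in 1 mm rows and watch for the stop.

Request:
jog_arm:
  motion:
    - {"dp": [0.002, 0, 0], "turn": 0}
    - {"dp": [0.002, 0, 0], "turn": 0}

```text
clock: 26.25
position: [0.6267, -0.0272, -0.0114]
eef_rot: [180.0, 0.0, 77.8]
force: [0.9, -2.7, 0.7]
finger_gap: 0.0004
grip_force: 0.8
```

Request:
jog_arm:
  motion:
    - {"dp": [0.002, 0, 0], "turn": 0}

```text
clock: 26.35
position: [0.6268, -0.0262, -0.0115]
eef_rot: [180.0, -0.0, 77.8]
force: [-0.1, -1.9, 0.8]
finger_gap: 0.001
grip_force: 0.8
```

Request:
jog_arm:
  motion:
    - {"dp": [0.001, 0, 0], "turn": 0}

```text
clock: 26.45
position: [0.6269, -0.0257, -0.0115]
eef_rot: [180.0, -0.0, 77.8]
force: [-0.0, -1.2, 0.2]
finger_gap: 0.0002
grip_force: 0.8
```

Request:
jog_arm:
  motion:
    - {"dp": [0.002, 0, 0], "turn": 0}
    - {"dp": [0.002, 0, 0], "turn": 0}

```text
clock: 26.65
position: [0.627, -0.0256, -0.0114]
eef_rot: [-180.0, 0.2, 77.9]
force: [-1.8, -10.8, 1.2]
finger_gap: 0.0005
grip_force: 5.4
```

Request:
jog_arm:
  motion:
    - {"dp": [0.002, 0, 0], "turn": 0}

```text
clock: 26.75
position: [0.6269, -0.0256, -0.0114]
eef_rot: [-180.0, 0.2, 77.9]
force: [-2.8, -13.9, 2.0]
finger_gap: 0.0004
grip_force: 7.1
```

Request:
jog_arm:
  motion:
    - {"dp": [0.002, 0, 0], "turn": 0}

```text
clock: 26.85
position: [0.6269, -0.0256, -0.0114]
eef_rot: [-180.0, 0.3, 77.9]
force: [-2.3, -17.0, 2.9]
finger_gap: 0.0004
grip_force: 8.8
```

```bash
python3 st.py 0 -94 -13; python3 trk.py s14 24.6 0 -85
```

```text
t 26.85 TCP vb [  0.5 -92. ] z -11.4 yaw rel -89.9 [-180.     0.3   77.9] F [ -2.3 -17.    2.9] gap 0.0004 q [ -4.  23. 108.  -0.  50.   8.]
need tool frac [-0.0039 -0.0009  0.0031]
expected [359.2 243.5]
```

The force rose to 17 N with no further motion, so the pipe is against the stop. Back off straight, lift, and check.

Request:
jog_arm:
  motion:
    - {"dp": [-0.008, 0, 0], "turn": 0}
    - {"dp": [-0.03, 0, 0], "turn": 0}
    - {"dp": [-0.06, 0, 0], "turn": 0}
    - {"dp": [-0.06, 0, 0], "turn": 0}
    - {"dp": [0, 0, -0.06], "turn": 0}
    - {"dp": [0, 0, -0.08], "turn": 0}
    - {"dp": [-0.06, 0, -0.08], "turn": 0}
    - {"dp": [-0.08, 0, -0.04], "turn": 0}
    - {"dp": [-0.08, 0, 0], "turn": 0}
    - {"dp": [-0.08, 0, 0], "turn": 0}

```text
clock: 27.9
position: [0.5797, -0.2473, 0.1203]
eef_rot: [179.8, 0.0, 77.9]
force: [-0.1, -0.7, -0.3]
finger_gap: 0.0005
grip_force: 0.0
```

```bash
python3 st.py; python3 trk.py s15 24.6 0 -85; python3 - <<'E'
from h import *
a=cv2.imread("pics/s15_full.png");b=manip.camera("top")
c=cv2.hconcat([cv2.resize(a[190:290,300:400],None,fx=4,fy=4),cv2.resize(b[140:240,230:330],None,fx=4,fy=4)]);cv2.imwrite("pics/end.png",c)
E
```

```text
t 27.9 TCP vb [   1.1 -318.7] z 120.3 yaw rel -89.96 [179.8   0.   77.9] F [-0.1 -0.7 -0.3] gap 0.0005 q [-25.  14. 103.   0.  63. -13.]
expected [359.2 243.5]
```

```bash
python3 - <<'E'
from pose import *
b=manip.camera("top");b0=cv2.imread("pics/top0.png")
r=cv2.minAreaRect(pipemask(b,(240,160,330,222)));print(r)
for y in(-85,75): print(y,proj("top",[*(R@[0,y/1e3]+t),.0246]).round(1))
d=cv2.absdiff(b,b0).max(2)
for n,(u,v) in dict(tin=(322,122),slug=(214,168),hammer=(518,325),block=(112,278)).items(): print(n,np.percentile(d[v-30:v+30,u-30:u+30],95))
E
```

```text
((281.5, 190.5), (61.0, 83.0), 90.0)
-85 [320.9 200.9]
75 [244.6 183.2]
tin 2.0
slug 3.0
hammer 198.0
block 1.0
```

```bash
python3 - <<'E'
from pose import *
s=cv2.imread("pics/s15_full.png");s0=cv2.imread("pics/side0.png")
d=cv2.absdiff(s,s0).max(2)
for n,(u0,v0,u1,v1) in dict(hammer=(265,350,420,460),tin=(398,200,428,246),slug=(335,186,352,204)).items(): print(n,np.percentile(d[v0:v1,u0:u1],[50,95,99]))
g=cv2.cvtColor(s,cv2.COLOR_BGR2GRAY)[228:258:1,345:376]
for r,row in enumerate(g): print(228+r,*row)
E
```

```text
hammer [ 2. 29. 80.]
tin [132. 188. 190.]
slug [ 2.   5.  13.9]
228 167 197 227 241 250 251 253 254 255 255 250 196 114 65 62 65 69 72 69 70 72 72 83 103 123 133 135 129 123 119 123
229 152 177 214 236 247 251 253 254 255 255 255 234 152 86 61 65 70 72 69 72 68 68 78 99 116 124 125 128 122 120 125
230 149 162 196 227 241 249 252 253 254 255 255 250 197 115 68 66 71 70 68 70 69 70 83 102 118 124 127 127 126 124 126
231 150 155 181 215 236 246 251 252 254 255 255 255 232 152 83 65 69 71 67 70 72 72 84 107 119 124 125 123 119 120 119
232 155 151 165 199 228 243 250 252 253 254 255 255 251 195 115 69 69 68 64 70 72 74 86 108 123 124 125 123 123 122 120
233 160 152 158 184 217 236 246 251 253 254 255 255 255 234 153 89 66 66 67 67 70 73 89 113 133 136 137 136 136 136 137
234 163 158 157 174 203 228 242 249 252 253 254 255 255 252 197 116 72 63 66 69 70 75 97 127 145 150 149 148 147 149 148
235 167 160 158 165 188 218 237 247 251 253 254 255 255 255 234 158 91 67 68 69 69 77 101 134 149 154 152 153 162 169 173
236 173 166 159 157 174 203 229 242 250 252 254 255 255 255 248 194 120 73 65 69
[... 1821 characters left out ...]
252 103 103 109 109 104 102 103 105 104 93 84 79 77 78 77 78 78 78 75 79 76 82 98 104 103 103 101 101 100 101 102
253 115 116 120 122 117 115 114 117 116 108 92 78 77 78 76 78 78 79 77 75 76 79 94 105 110 113 111 107 111 111 112
254 119 122 121 124 122 122 120 118 120 112 97 84 78 77 76 77 79 78 78 77 77 73 84 100 111 113 111 112 113 112 112
255 121 121 123 122 125 124 122 121 119 115 104 90 81 78 77 79 77 76 76 78 79 80 82 94 106 113 115 114 112 111 112
256 121 118 122 122 123 124 125 122 122 118 110 101 97 90 89 85 88 82 80 84 86 87 90 101 109 112 113 114 113 111 114
257 120 121 119 121 121 122 122 125 121 121 118 114 110 105 105 103 102 97 93 98 102 104 105 110 112 115 117 114 116 113 113
```

The pipe's end bore is centred at about (359.5,243), against (359.2,243.5) predicted for home and against the stop. The bystanders are unmoved; the remaining image differences at the hammer (top and side) and the tin (side only) look like the arm and its shadow. Handing in.

```bash
python3 -c "
from bench import manip
print(manip.sign_off())"
```

```text
the job is handed in; nothing more can be done
None
```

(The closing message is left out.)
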